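# Tip the large angle bracket onto its long leg

### The arm

A 6-joint arm with a two-finger parallel gripper is mounted at the origin on a cart in front of the work surface, level with it; the furniture and walls round the work are solid. World frame = base frame: x ahead of the robot, y to its left, z up, the work surface at z = 0. Lengths are in m, angles in degrees, forces in N, time in s.
With the tool pointing down it reaches from about 0.375 to 0.9 m from the base axis. Payload 3.1 kg.
Tool frame: the origin (TCP) lies at the centre of the arm's flange, where the gripper is bolted on; the fingertips stand 182 mm ahead of it and the grasp point (between the pads) lies 164 mm ahead of it; x points along the fingers, z is the direction in which the jaws open and shut, and the axes are right-handed (so a half turn about x gives the same grasp; the last joint's range is limited). The gripper opens to 87 mm and grips with 3 to 60 N. Pads are 19 mm wide; open, the fingers measure 117 mm over their backs; the gripper's body (75 mm by 190 mm) begins 51 mm behind the grasp point.
Start: joints at [54.23, 30.224, 82.088, -0, 67.689, -10.227], TCP at [0.269, 0.564, 0.405] pointing down, gripper open.
Joint ranges: [-176.69, 176.69], [-43.24, 126.21], [12.49, 139.97], [-82, 262], [0, 151.66], [-163.58, 163.58]. Speed limits (degrees/s): [159.86, 159.86, 180, 180, 180, 180].

### API

Orientations are given as a 3x3 rotation matrix whose columns are the frame's x, y, z axes.
In Python, from rig import bot gives the robot as it stands.
- The arm moves only by the shell command python3 -m crank 'ROWS' [OPENING]. ROWS is JSON, a list of rows, each an object with "offset": the shift along the tool's x, y, z in m, a list of three; "spin": the turn about the tool's x in rad. A call has 1 to 12 rows; each row shifts and turns the commanded pose from where the row before left it, along the tool's axes as they then stand; what a row does not reach is not made up. A row lasts 1/10 s, in which the tool goes at most 50 mm and 8.59 degrees, less where a joint would pass 70% of its speed; a pose out of reach is approached as far as the arm can. A call is refused whole if a number of a shift passes 0.05 or a number of a turn 0.15, either way. A call with a gripper value outside its range is refused whole. OPENING is the finger opening in m, from 0 to 0.087, set as the call begins (- or left out, the last holds). The fingers move at their own pace and stop on an object; the grip force is fixed at half the most. Time passes only in rows, so rows that do not move let the fingers close. It gives the time, the measured TCP pose, the force and the opening at its end, in the units of the state.
- bot.read_state(): the state, without advancing time (a new reading comes with each control period).
- bot.capture(name): name is "scene" or "top" or "wrist"; returns a dict with "pixels" (400x640x3 uint8, blue, green, red), "depth" (400x640 float32, m along the optical axis (not along the pixel's ray), 0 where there is no reading), "K" (3x3 intrinsics, pixels), "world_to_cam" (4x4, takes a point from world to camera coordinates). Camera axes: x right, y up, looking along -z (the intrinsics and any distortion apply to the point x, -y, -z); pixel columns grow to the right and rows downward; lengths in m; the calibration is good to about 2 mm. The wrist camera is an equidistant fisheye: a pixel r from the principal point sees the ray r / f radians off the axis. A picture is of the moment at which its call begins.
- bot.hand_in(): hands the job in, once; it reports no verdict.
Trained networks look in a picture, given as the dict that the camera call returned (one of the last four; its "shot" number tells which), for a name from the list of things; names that differ only in an ending like _2 or _b are one class to them, and where a whole thing is asked for, a point or a joint stands for the part that bears it (a point fixed in the world has none). Each returns a list of dicts, best first, with "p" (0 to 1); they miss things now and then, are a little off and sometimes report something else, mostly with a low value. They report only what shows in the picture. A call takes as long as a camera call. They do not tell look-alikes from the thing itself.
- bot.regions_of(label, picture): "region" (400x640 bool, what is visible of it) and "extent" ([centre column, centre row, width, height] in pixels, round what is visible of it).
The state is a dict: "time_s": time; "joint_positions": joint angles; "qvel": joint speeds; "tau": joint torques, N m; "position": TCP position; "tcp_rot": TCP orientation; "force": force on the tool from outside, world axes, zero at the start; "moment": the same for the moment, N m; "opening": opening from 0.0 (shut) to 1.0 (fully open).
Only numpy, scipy, OpenCV 4.12 (cv2) and the standard library are available. Lean on these libraries where they do the work, as an engineer would, in place of code of your own. Each camera call takes 0.05 s, during which the arm holds its last target.

### The job

Two bent steel angle brackets stand on the bench on their short legs. The holes in the long leg of the larger, taller one are to be countersunk from the inside, so tip it over about its corner until it lies on its long leg with the short leg standing up: do not lift it off the bench, and let its corner stay within 2 cm of where it is now. Leave the smaller bracket standing where it is.

Things in the scene. Friction and masses are not known exactly. Their poses are not given: they have to be found in the camera images.
- bracket_large: larger L bracket of bare steel bar, 6 mm thick, 44 wide; long leg 115 mm, short leg 65 (outside), 0.24-0.48 kg, left or right of the vice. Origin: middle of the outer corner edge it tips over, on the bench. Own z runs up the long leg, -x along the short leg, which points at the robot at the start (yaw up to 0.4 rad either way); long leg's outer face x = 0, inner -6 mm. Tipped over, -x points up.
- large_tip (a point): middle of the free end of the larger bracket's long leg, on its outer face: 115 mm above the corner edge at the start. The leg tips away from the robot, towards the bracket's own +x; at about 25 degrees the bracket balances, beyond that it falls over by itself and this point comes to lie on the bench.
- bracket_small: the smaller bracket, a bystander of the same kind, 6 mm thick and 44 mm wide: long leg 75 mm, short leg 50 mm; origin and axes as on the larger one. It stands on its short leg on the other side of the vice (180 mm tall). Mind the open case left of both brackets: its walls are 105 mm high, its lid stands upright at the back.
There are look-alikes about, which are no part of the job. Leave any green look-alike of the bracket_large alone.

How it is judged (in metres and radians):
At the end, for the whole second after the job is handed in: The larger bracket lies at rest on its long leg on the bench, its short leg upright to within 10 degrees and its corner within 20 mm of where it stood; the smaller bracket still stands upright (10 degrees) within 20 mm of where it was (angle between bracket_large's own x axis and vertical above 2.96 rad and height (world z) of bracket_large below 0.012 m and distance of each of bracket_large, bracket_small from where it was at the start of the episode below 0.02 m and linear speed of bracket_large below 0.02 m/s and angle between bracket_small's own z axis and vertical below 0.17 rad); the robot touches nothing.
It fails at once if the larger bracket's corner is lifted more than 30 mm off the bench (height (world z) of bracket_large above 0.03 m).
It fails at once if the smaller bracket is knocked over or lifted (angle between bracket_small's own z axis and vertical above 0.5 rad or height (world z) of bracket_small above 0.03 m).
It also fails if it takes over 35 s, if anything falls off the work surface, if the arm or the gripper's body presses on something with over 40 N, if the wrist force passes 120 N, or if a joint passes its speed limit or range.

## Working session

There is one attempt and no reset: what is moved stays moved. The work goes in short steps, Python scripts to look and compute and a shell command to move; the robot and the scene stay as the last step left them, time stands still between calls to the robot, and variables do not carry over. Pictures are saved under pics/ and viewed, and the job is handed in when it is done.

```bash
mkdir -p pics; ls
cat > h.py <<'E'
import numpy as np,cv2
from rig import bot
def world(p,mask=None):
    d=p["depth"];K=p["K"];T=np.linalg.inv(p["world_to_cam"])
    v,u=np.mgrid[0:400,0:640]
    X=(u-K[0,2])/K[0,0]*d;Y=(v-K[1,2])/K[1,1]*d
    P=np.stack([X,-Y,-d,np.ones_like(d)],-1)@T.T
    return P[...,:3]
E
python3 - <<'E'
from h import *
for n in("scene","top"):
    p=bot.capture(n);cv2.imwrite(f"pics/{n}0.png",p["pixels"])
    W=world(p)
    for l in("bracket_large","bracket_small"):
        for r in bot.regions_of(l,p):
            m=r["region"]&(p["depth"]>0);w=W[m]
            print(n,l,round(r["p"],2),np.round(r["extent"]),m.sum(),np.round(np.percentile(w,[3,50,97],axis=0),3).tolist(), p["pixels"][m].mean(0).round())
s=bot.read_state();print(s["time_s"],s["position"],s["tcp_rot"],s["force"])
E
```

```text
pics
scene bracket_large 0.82 [261. 265.  33.  52.] 846 [[0.463, 0.004, 0.003], [0.514, 0.026, 0.009], [0.523, 0.047, 0.117]] [162. 174. 181.]
scene bracket_large 0.65 [351. 164.  21.  48.] 723 [[0.625, -0.305, 0.004], [0.679, -0.283, 0.022], [0.686, -0.262, 0.116]] [ 74. 140.  65.]
scene bracket_small 0.63 [375. 203.  24.  30.] 551 [[0.523, -0.324, 0.001], [0.561, -0.301, 0.009], [0.575, -0.276, 0.076]] [158. 171. 179.]
top bracket_large 0.75 [373. 170.  22.  43.] 798 [[0.625, -0.305, 0.003], [0.676, -0.284, 0.009], [0.684, -0.263, 0.115]] [ 75. 172.  84.]
top bracket_large 0.64 [245. 270.  40.  38.] 779 [[0.463, 0.003, 0.003], [0.506, 0.024, 0.007], [0.525, 0.046, 0.116]] [198. 207. 216.]
top bracket_small 0.59 [390. 220.  23.  29.] 552 [[0.524, -0.322, 0.002], [0.558, -0.301, 0.007], [0.573, -0.28, 0.075]] [194. 205. 215.]
0.3 [0.26938079 0.56383338 0.40440711] [[-3.97107354e-04 -9.02280318e-01  4.31149707e-01]
 [-6.04018407e-04  4.31149878e-01  9.02280121e-01]
 [-9.99999739e-01  9.78797125e-05 -7.16206708e-04]] [ 0.1376444  -0.47883921  0.01728689]
```

Run:
```python
import cv2
for n,(a,b) in {"scene":((360,240),(261,265)),"top":((0,0),(245,270))}.items():
    i=cv2.imread(f"pics/{n}0.png")
    u,v=b; c=i[v-60:v+60,u-80:u+80]
    cv2.imwrite(f"pics/{n}crop.png",cv2.resize(c,None,fx=4,fy=4,interpolation=cv2.INTER_CUBIC))
```

```text
(no output)
```

View pics/scene0.png

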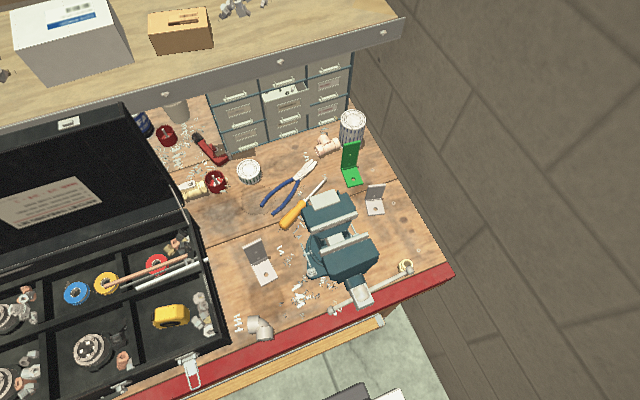

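View pics/top0.png

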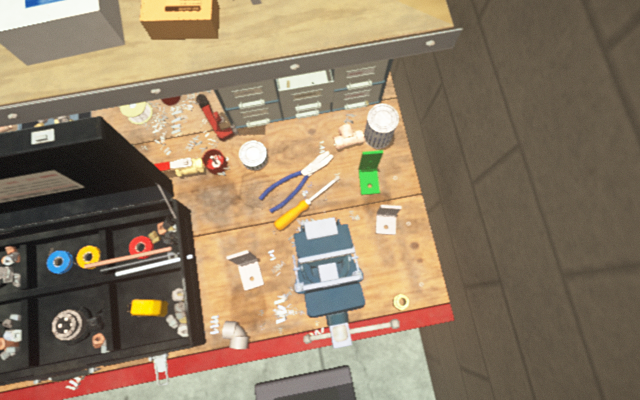

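Run:
```python
from h import *
p=bot.capture("top");W=world(p)
r=[r for r in bot.regions_of("bracket_large",p) if abs(r["extent"][0]-245)<15][0]
m=r["region"]&(p["depth"]>0);w=W[m]
t=w[w[:,2]>.09];b=w[w[:,2]<.02]
for q in(t,b):
    x=q[:,:2].astype(np.float32);print(len(q),q.mean(0),cv2.minAreaRect(x),cv2.boxPoints(cv2.minAreaRect(x)))
# surroundings height map around
ok=p["depth"]>0
for x0 in np.arange(.36,.86,.03):
    print(round(x0,2),[ int(1000*np.max(W[ok&(abs(W[...,0]-x0)<.015)&(abs(W[...,1]-y0)<.015)][:,2],initial=-.01)) for y0 in np.arange(.45,-.40,-.03)])
print(np.round(np.arange(.45,-.40,-.03),2))
```

```text
112 [0.52167423 0.02601614 0.10945531] ((0.5226705074310303, 0.02652614563703537), (0.006464200094342232, 0.04236885905265808), 7.055660724639893) [[0.5168607  0.04715314]
 [0.52206504 0.00510513]
 [0.5284803  0.00589915]
 [0.523276   0.04794716]]
555 [0.4926279  0.02404489 0.00608957] ((0.4926692843437195, 0.025451233610510826), (0.06328041106462479, 0.04913850873708725), 8.24522876739502) [[ 0.45783266  0.045229  ]
 [ 0.4648796  -0.00340158]
 [ 0.5275059   0.00567347]
 [ 0.52045894  0.05430405]]
0.36 [112, 112, 112, 113, 112, 114, 112, 112, 113, 112, 113, 4, 40, 40, 5, 6, 11, 5, 151, 151, 150, 150, 5, 4, 40, 41, 4, 4, 5]
0.39 [69, 69, 68, 68, 64, 66, 67, 66, 68, 66, 112, 15, 40, 39, 7, 10, 27, 15, 178, 180, 180, 179, 178, 4, 38, 39, 4, 4, 3]
0.42 [25, 67, 69, 70, 74, 61, 24, 25, 69, 76, 113, 15, 14, 3, 3, 7, 29, 20, 180, 180, 178, 180, 177, 4, 4, 4, 4, 5, 3]
0.45 [25, 72, 71, 78, 79, 59, 83, 85, 88, 82, 112, 5, 3, 3, 8, 7, 4, 27, 51, 171, 175, 174, 173, 6, 5, 4, 3, 5, 3]
0.48 [25, 71, 69, 54, 62, 59, 81, 85, 84, 61, 113, 4, 3, 8, 11, 11, 11, 41, 179, 180, 179, 180, 177, 4, 5, 4, 4,
[... 1018 characters left out ...]
7, 42, 54, 41, 34, 34, 36, 3, 4, 4, 15, 33, 40, 39, 100, 100, 100, 4]
0.78 [-10, -10, -10, 324, 362, 363, 364, 364, 363, 364, 363, 364, 363, 363, 363, 363, 362, 363, 362, 363, 362, 364, 362, 362, 361, 362, 363, 362, 361]
0.81 [-10, -10, -10, -10, 359, 361, 360, 360, 360, 361, 360, 360, 359, 360, 360, 359, 360, 360, 360, 360, 360, 359, 359, 360, 360, 359, 360, 359, 360]
0.84 [-10, -10, -10, -10, 358, 360, 444, 444, 444, 443, 439, 360, 359, 409, 409, 409, 409, 359, 360, 360, 360, 360, 360, 360, 360, 360, 360, 360, 359]
[ 0.45  0.42  0.39  0.36  0.33  0.3   0.27  0.24  0.21  0.18  0.15  0.12
  0.09  0.06  0.03  0.   -0.03 -0.06 -0.09 -0.12 -0.15 -0.18 -0.21 -0.24
 -0.27 -0.3  -0.33 -0.36 -0.39]
```

View pics/scenecrop.png

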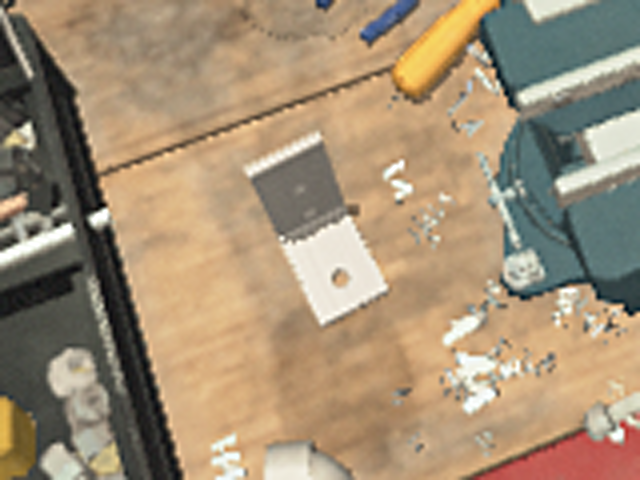

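Three candidates for the large bracket:
- Bare steel at scene (261,265), about 117 mm tall. It fits the description: steel, tall, left of the vice, short leg towards the robot. The enlarged crop confirms it.
- Green at scene (351,164). This is the look-alike, so I leave it alone.
- Steel, 75 mm tall, at scene (375,203). This is the small bracket.

The corner is at about (0.525, 0.0265), yaw about 0.135 rad. The landing area ahead is clear. I'll push with closed fingers near the top of the long leg.

Run:
```python
from h import *
s=bot.read_state();R=np.array(s["tcp_rot"]);print(R.T@(np.array([.484,.021,.404])-s["position"]))
```

```text
[ 0.00071774 -0.42769633 -0.39726034]
```

```bash
python3 -m crank '[{"offset":[0,-0.036,-0.033],"spin":0},{"offset":[0,-0.036,-0.033],"spin":0},{"offset":[0,-0.036,-0.033],"spin":0},{"offset":[0,-0.036,-0.033],"spin":0},{"offset":[0,-0.036,-0.033],"spin":0},{"offset":[0,-0.036,-0.033],"spin":0},{"offset":[0,-0.036,-0.033],"spin":0},{"offset":[0,-0.036,-0.033],"spin":0},{"offset":[0,-0.036,-0.033],"spin":0},{"offset":[0,-0.036,-0.033],"spin":0},{"offset":[0,-0.036,-0.033],"spin":0},{"offset":[0,-0.032,-0.034],"spin":0}]' 0
python3 -m crank '[{"offset":[0,0,0],"spin":0.142},{"offset":[0,0,0],"spin":0.142},{"offset":[0,0,0],"spin":0.142},{"offset":[0,0,0],"spin":0.142},{"offset":[0,0,0],"spin":0.142},{"offset":[0,0,0],"spin":0.142},{"offset":[0,0,0],"spin":0.142},{"offset":[0,0,0],"spin":0},{"offset":[0,0,0],"spin":0}]'
python3 - <<'E'
from h import *
s=bot.read_state();R=np.array(s["tcp_rot"]);print(R,R.T@(np.array([.484,.021,.277])-s["position"]))
for n in("top","scene"):
    p=bot.capture(n);cv2.imwrite(f"pics/{n}1.png",p["pixels"])
E
```

```text
time_s: 1.6
position: [0.4853, 0.019, 0.4051]
tcp_rot: [[0.002, -0.902, 0.432], [-0.0, 0.432, 0.902], [-1.0, -0.002, 0.001]]
force: [1.3, 0.2, 0.4]
opening: 0.031
time_s: 2.5
position: [0.4844, 0.0211, 0.4049]
tcp_rot: [[0.0, -0.134, 0.991], [-0.0, 0.991, 0.134], [-1.0, -0.0, 0.0]]
force: [-0.2, 0.7, 0.4]
opening: 0.004
[[ 2.08256559e-04 -1.33572859e-01  9.91038974e-01]
 [-8.19483407e-05  9.91038990e-01  1.33572879e-01]
 [-9.99999975e-01 -1.09031428e-04  1.95444295e-04]] [ 1.27855253e-01 -7.22577097e-05 -4.87830976e-04]
```

View pics/scene1.png

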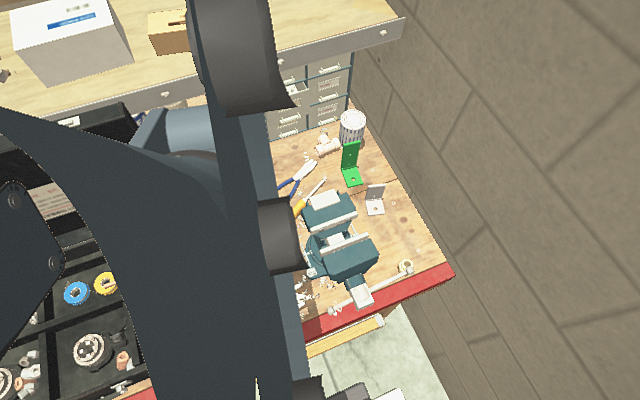

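The arm hides the bracket from the scene camera, but the tool is on target. I'll descend and check with the wrist camera.

```bash
python3 -m crank '[{"offset":[0.03,0,0],"spin":0},{"offset":[0.03,0,0],"spin":0},{"offset":[0.03,0,0],"spin":0},{"offset":[0.02,0,0],"spin":0},{"offset":[0.018,0,0],"spin":0},{"offset":[0,0,0],"spin":0}]'
python3 - <<'E'
from h import *
p=bot.capture("wrist");cv2.imwrite("pics/w1.png",p["pixels"])
E
```

```text
time_s: 3.2
position: [0.4838, 0.0212, 0.2748]
tcp_rot: [[-0.005, -0.132, 0.991], [0.001, 0.991, 0.132], [-1.0, 0.002, -0.005]]
force: [0.5, -0.7, -0.2]
opening: 0.003
```

View pics/w1.png

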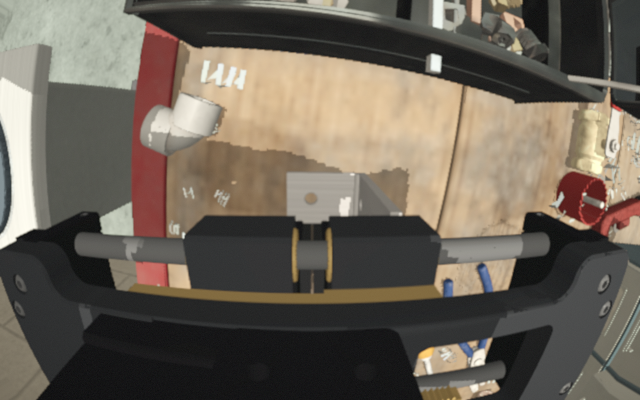

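The wrist view shows the short leg with its hole at (310,200) and the long leg at (375,195). The closed fingers stand behind it at about (312,250), clear of it. Now I push.

```bash
python3 -m crank '[{"offset":[0,0,0.006],"spin":0},{"offset":[0,0,0.006],"spin":0},{"offset":[0,0,0.004],"spin":0},{"offset":[0,0,0.004],"spin":0},{"offset":[0,0,0.004],"spin":0},{"offset":[0,0,0.004],"spin":0},{"offset":[0,0,0.004],"spin":0},{"offset":[0,0,0.004],"spin":0},{"offset":[0,0,0],"spin":0}]'
python3 - <<'E'
from h import *
p=bot.capture("wrist");cv2.imwrite("pics/w2.png",p["pixels"])
E
```

```text
time_s: 4.15
position: [0.5208, 0.0259, 0.2767]
tcp_rot: [[0.001, -0.131, 0.991], [-0.0, 0.991, 0.131], [-1.0, -0.0, 0.001]]
force: [-0.1, -0.3, 0.2]
opening: 0.004
```

View pics/w2.png

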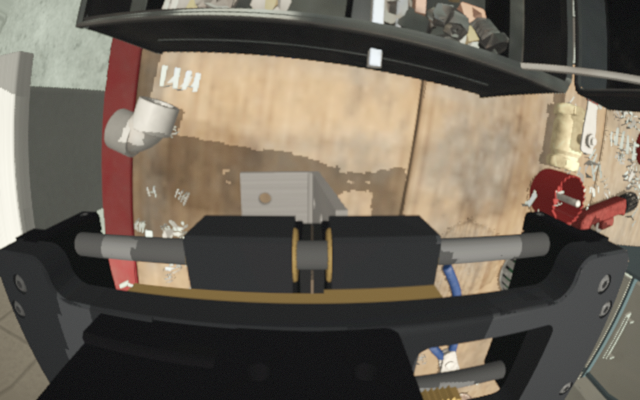

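```bash
cat >> h.py <<'E'
def worldf(p):
    d=p["depth"];K=p["K"];T=np.linalg.inv(p["world_to_cam"])
    v,u=np.mgrid[0:400,0:640].astype(float)
    a=(u-K[0,2])/K[0,0];b=(v-K[1,2])/K[1,1];r=np.hypot(a,b)+1e-9
    t=np.tan(r)/r
    P=np.stack([a*t*d,-b*t*d,-d,np.ones_like(d)],-1)@T.T
    return P[...,:3]
C=np.array([.525,.0265]);e=np.array([.991,.134]);n=np.array([-.134,.991])
E
python3 - <<'E'
from h import *
p=bot.capture("wrist");W=worldf(p)
for r in bot.regions_of("bracket_large",p):
    m=r["region"]&(p["depth"]>0);w=W[m]
    print(r["p"],r["extent"],m.sum())
for (u,v) in[(243,178),(265,178),(290,178),(310,178),(245,205),(270,185),(270,212),(290,205),(310,205),(318,200),(325,205),(335,210),(200,120),(350,120)]:
    w=W[v,u];print(u,v,np.round([(w[:2]-C)@e,(w[:2]-C)@n,w[2]],4))
E
```

```text
0.79 [295.9, 197.4, 108.1, 51.9] 4262
243 178 [-0.0611  0.0195  0.0105]
265 178 [-0.0429  0.0191  0.0095]
290 178 [-0.0225  0.0186  0.0074]
310 178 [-0.0048  0.0652  0.2558]
245 205 [-0.0603 -0.0031  0.0119]
270 185 [-0.039   0.0131  0.0087]
270 212 [-0.0397 -0.0097  0.0097]
290 205 [-0.023  -0.0045  0.0065]
310 205 [-0.0063 -0.0041  0.0082]
318 200 [-0.0005  0.011   0.0492]
325 205 [0.003  0.0161 0.0803]
335 210 [0.0064 0.0225 0.1121]
200 120 [-1.002e-01  6.860e-02 -1.000e-04]
350 120 [ 0.0268  0.0659 -0.001 ]
```

The depth readings show the bracket tilted about 6° with its corner in place, so I continue slowly.

```bash
python3 -m crank '[{"offset":[0,0,0.003],"spin":0},{"offset":[0,0,0.003],"spin":0},{"offset":[0,0,0.003],"spin":0},{"offset":[0,0,0.003],"spin":0},{"offset":[0,0,0.003],"spin":0},{"offset":[0,0,0.003],"spin":0},{"offset":[0,0,0.003],"spin":0},{"offset":[0,0,0],"spin":0}]'
python3 - <<'E'
from h import *
p=bot.capture("wrist");W=worldf(p);cv2.imwrite("pics/w3.png",p["pixels"])
r=bot.regions_of("bracket_large",p)
for q in r[:1]:
    w=W[q["region"]];d=(w[:,:2]-C)@e;l=(w[:,:2]-C)@n
    k=abs(l-.015)<.01
    d=d[k];z=w[k,2]
    for lo in np.arange(-.07,.06,.01):
        j=(d>=lo)&(d<lo+.01)
        if j.any(): print(round(lo,3),j.sum(),np.round([z[j].min(),np.median(z[j]),z[j].max()],3))
E
```

```text
time_s: 5.1
position: [0.5415, 0.0286, 0.2768]
tcp_rot: [[0.001, -0.131, 0.991], [-0.0, 0.991, 0.131], [-1.0, -0.0, 0.001]]
force: [0.6, -0.4, 0.2]
opening: 0.005
-0.07 5 [-0.002 -0.001  0.019]
-0.06 271 [0.001 0.024 0.027]
-0.05 326 [-0.002  0.021  0.025]
-0.04 303 [-0.001  0.018  0.02 ]
-0.03 305 [-0.002  0.014  0.017]
-0.02 287 [-0.002  0.011  0.014]
-0.01 278 [0.001 0.009 0.013]
0.0 335 [-0.002  0.029  0.045]
0.01 479 [-0.001  0.057  0.097]
0.02 549 [-0.001  0.083  0.102]
0.03 261 [0.086 0.106 0.11 ]
```

View pics/w3.png

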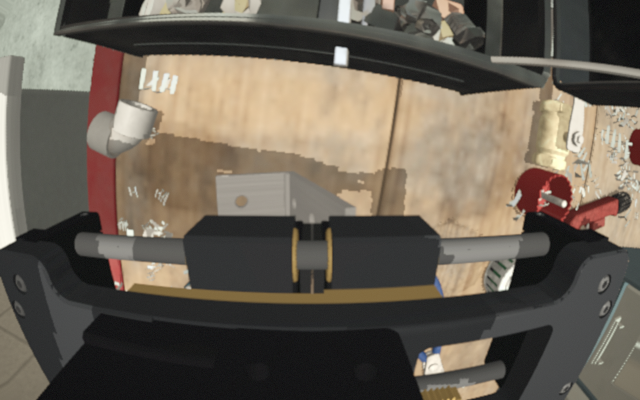

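The tilt is now about 18° and the corner hasn't slipped; in the picture the short leg is lifting at (235,195). I carry on to the balance point.

```bash
python3 -m crank '[{"offset":[0,0,0.003],"spin":0},{"offset":[0,0,0.003],"spin":0},{"offset":[0,0,0.003],"spin":0},{"offset":[0,0,0.003],"spin":0},{"offset":[0,0,0.003],"spin":0},{"offset":[0,0,0.002],"spin":0},{"offset":[0,0,0],"spin":0},{"offset":[0,0,0],"spin":0},{"offset":[0,0,0],"spin":0}]'
python3 - <<'E'
from h import *
p=bot.capture("wrist");W=worldf(p);cv2.imwrite("pics/w4.png",p["pixels"])
r=bot.regions_of("bracket_large",p)
for q in r[:1]:
    w=W[q["region"]];d=(w[:,:2]-C)@e;l=(w[:,:2]-C)@n
    k=abs(l-.015)<.01
    d=d[k];z=w[k,2]
    for lo in np.arange(-.07,.13,.01):
        j=(d>=lo)&(d<lo+.01)
        if j.any(): print(round(lo,3),j.sum(),np.round([z[j].min(),np.median(z[j]),z[j].max()],3))
E
```

```text
time_s: 6.1
position: [0.5576, 0.0308, 0.2767]
tcp_rot: [[-0.0, -0.131, 0.991], [0.0, 0.991, 0.131], [-1.0, 0.0, -0.0]]
force: [0.4, -0.1, -0.8]
opening: 0.008
-0.01 4 [-0.001 -0.001 -0.   ]
0.0 685 [-0.001  0.052  0.066]
0.01 283 [-0.001  0.005  0.009]
0.02 276 [-0.001  0.005  0.007]
0.03 272 [-0.002  0.005  0.096]
0.04 254 [-0.     0.005  0.007]
0.05 251 [0.003 0.005 0.007]
0.06 244 [0.003 0.005 0.007]
0.07 244 [0.002 0.005 0.007]
0.08 228 [0.003 0.005 0.007]
0.09 232 [0.001 0.005 0.008]
0.1 231 [0.    0.005 0.007]
0.11 147 [-0.001  0.005  0.007]
```

View pics/w4.png

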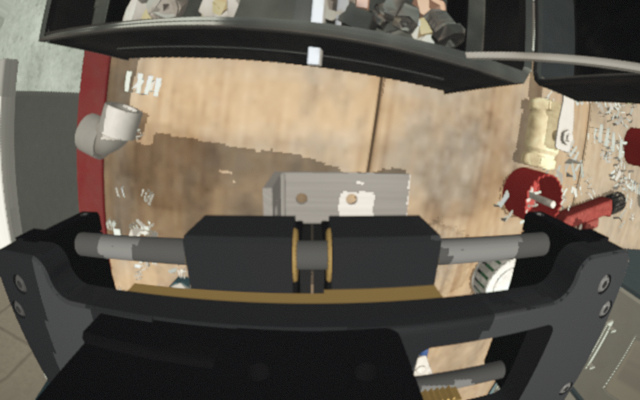

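The bracket has tipped and lies flat, with its two holes at (302,198) and (352,198). I retract straight up, move aside and check with the overhead cameras.

```bash
python3 -m crank '[{"offset":[-0.03,0,0],"spin":0},{"offset":[-0.03,0,0],"spin":0},{"offset":[-0.03,0,0],"spin":0},{"offset":[-0.03,0,0],"spin":0},{"offset":[0,0.04,-0.02],"spin":0},{"offset":[0,0.045,-0.02],"spin":0},{"offset":[0,0.045,-0.02],"spin":0},{"offset":[0,0.045,-0.02],"spin":0},{"offset":[0,0.045,-0.02],"spin":0},{"offset":[0,0.045,-0.02],"spin":0},{"offset":[0,0.045,-0.02],"spin":0},{"offset":[0,0.045,-0.02],"spin":0}]'
python3 -m crank '[{"offset":[0,0.045,-0.02],"spin":0},{"offset":[0,0.04,-0.02],"spin":0},{"offset":[0,0.04,-0.02],"spin":0},{"offset":[0,0,0],"spin":0}]'
python3 - <<'E'
from h import *
for nm in("top","scene"):
    p=bot.capture(nm);W=world(p);cv2.imwrite(f"pics/{nm}2.png",p["pixels"])
    for l in("bracket_large","bracket_small"):
      for r in bot.regions_of(l,p):
        m=r["region"]&(p["depth"]>0);w=W[m]
        print(nm,l,round(r["p"],2),np.round(r["extent"]),np.round(np.percentile(w,[3,50,97],axis=0),3).tolist(),p["pixels"][m].mean(0).round())
        if l=="bracket_large" and w[:,1].mean()>-.1:
            t=w[w[:,2]>.055];d=(t[:,:2]-C)@e;print("  short-leg top d",np.round([d.min(),d.mean(),d.max()],4),"lat",((t[:,:2]-C)@n).mean(),"z",t[:,2].max())
            b=w[w[:,2]<.012];d=(b[:,:2]-C)@e;print("  flat d",np.round(np.percentile(d,[1,99]),4),"lat",np.round(np.percentile((b[:,:2]-C)@n,[2,98]),4))
E
```

```text
time_s: 7.4
position: [0.3514, 0.3632, 0.3969]
tcp_rot: [[0.0, -0.13, 0.991], [0.0, 0.991, 0.13], [-1.0, 0.0, 0.0]]
force: [1.4, -0.5, 0.0]
opening: 0.005
time_s: 7.8
position: [0.2738, 0.4813, 0.3969]
tcp_rot: [[-0.0, -0.137, 0.991], [0.003, 0.991, 0.137], [-1.0, 0.003, 0.0]]
force: [0.1, -0.8, 0.5]
opening: 0.004
top bracket_large 0.66 [372. 172.  27.  43.] [[0.625, -0.306, 0.002], [0.677, -0.284, 0.008], [0.687, -0.263, 0.115]] [ 76. 172.  86.]
top bracket_large 0.61 [241. 237.  32.  52.] [[0.525, 0.011, 0.003], [0.579, 0.034, 0.006], [0.636, 0.056, 0.065]] [222. 230. 237.]
  short-leg top d [-0.      0.0032  0.0072] lat -0.00017030283103246108 z 0.068484600204756
  flat d [0.0012 0.1147] lat [-0.0204  0.0215]
top bracket_small 0.69 [389. 218.  24.  31.] [[0.524, -0.323, 0.003], [0.557, -0.302, 0.007], [0.572, -0.279, 0.076]] [195. 206. 216.]
scene bracket_large 0.94 [351. 166.  23.  44.] [[0.625, -0.305, 0.004], [0.679, -0.283, 0.021], [0.686, -0.262, 0.115]] [ 74. 140.  65.]
scene bracket_large 0.59 [248. 240.  33.  42.] [[0.524, 0.012, 0.005], [0.58, 0.035, 0.008], [0.636, 0.058, 0.067]] [189. 201. 208.]
  short-leg top d [0.0001 0.0025 0.0069] lat 0.0032622463171156457 z 0.06984136018144904
  flat d [0.0006 0.1157] lat [-0.0189  0.0223]
scene bracket_small 0.78 [375. 203.  24.  32.] [[0.525, -0.322, 0.002], [0.561, -0.299, 0.01], [0.573, -0.276, 0.076]] [157. 170. 177.]
```

View pics/top2.png

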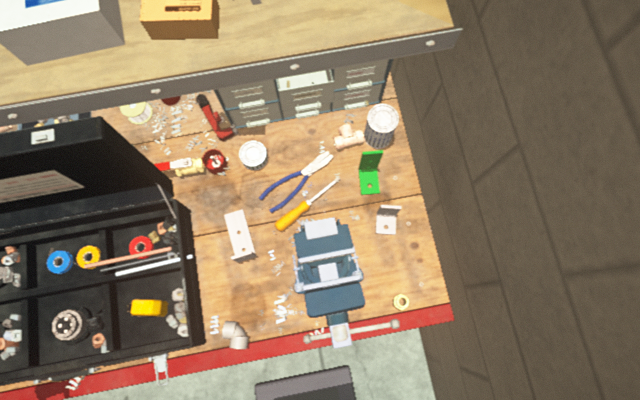

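View pics/scene2.png

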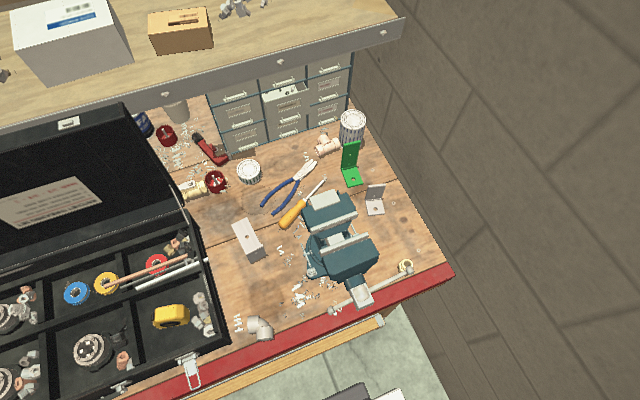

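Both pictures show the large bracket flat on its long leg, at (241,237) in top and (248,240) in scene, with its corner within about 2 mm of the start. The small bracket and the green one haven't moved, and the arm is clear.

```bash
python3 -c "
from rig import bot
print(bot.read_state()['qvel'],bot.hand_in())"
```

```text
the job is handed in; nothing more can be done
[-0.33895194 -0.05235177 -0.13913448  0.08236851 -0.03970838  0.16467414] None
```

The larger bracket now lies flat on its long leg with the short leg upright, and I handed the job in at about 8 s of the 35 s allowed. I pushed slowly with closed fingers near the top of its long leg until it passed its balance point and fell over about its corner. Then I raised the arm and moved it well clear.

- **Large bracket:** in both overhead cameras its corner is within about 2 mm of where it stood. The short leg's top is about 67 mm high and sits directly over the corner.
- **Bystanders:** the smaller bracket still stands where it was, to within about 2 mm, and the green look-alike was not touched.
- **Forces:** the wrist force readings I saw stayed under 2 N.
- **Checks:** none of them failed or disagreed.

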